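Shut and latch the gear hatch of a honing machine

ROBOT

A 6-joint arm with a two-finger parallel gripper is mounted at the origin on the work surface. World frame = base frame: x ahead of the robot, y to its left, z up, the work surface at z = 0. Lengths are in mm, angles in rad, forces in N, time in s.
With the tool pointing down it reaches from about 300 to 775 mm from the base axis. Payload 14.6 kg.
Tool frame: the origin (TCP) lies on the centre line of the jaws, within the pads' length; the fingertips stand 11 mm ahead of it and the grasp point (between the pads) lies 8 mm behind it; x points along the fingers, y is the direction in which the jaws open and shut, and the axes are right-handed (so a half turn about x gives the same grasp; the last joint's range is limited). The gripper opens to 94 mm and grips with 3 to 60 N. Pads are 16 mm wide; open, the fingers measure 119 mm over their backs; the gripper's body (75 mm by 177 mm) begins 78 mm behind the grasp point.
Start: joints at [-1.193, 0.3, 1.521, -0, 1.321, -0.067], TCP at [236.644, -496.476, 216.446] pointing down, gripper open.
Joint ranges: [-3.03, 3.03], [-0.79, 2.21], [0.23, 2.52], [-1.04, 4.18], [0, 3.07], [-2.55, 2.55]. Speed limits (rad/s): [2.22, 2.22, 2.57, 3.14, 3.14, 3.14].

INTERFACE

Orientations are given as [roll, pitch, yaw] about the fixed x, y, z axes, in that order (R = Rz(yaw) Ry(pitch) Rx(roll)).
In Python, from cell import manip gives the robot as it stands.
- The arm moves only by the shell command python3 -m handwheel 'ROWS' [OPENING] [FORCE]. ROWS is JSON, a list of rows, each a list of 2 entries, a list of its own where there are three numbers: the shift along the tool's x, y, z in mm, then the turn about the tool's x in rad. In form: [[[x, y, z], spin], ...]. A call has exactly 10 rows; each row shifts and turns the commanded pose from where the row before left it, along the tool's axes as they then stand; what a row does not reach is not made up. A row lasts 1/8 s, in which the tool goes at most 62.5 mm and 10.7 degrees, less where a joint would pass 70% of its speed; a pose out of reach is approached as far as the arm can. A call with a gripper value outside its range is refused whole. OPENING is the closure in counts, from 0 (fully open) to 255 (shut), set as the call begins (- or left out, the last holds). The fingers move at their own pace and stop on an object; FORCE is the grip in N (left out, the last holds). Time passes only in rows, so rows that do not move let the fingers close, or fill a call up. It gives the time, the measured TCP pose, the force and the opening at its end, in the units of the state.
- manip.read_state(): the state, without advancing time (a new reading comes with each control period).
- manip.camera(name): name is "side" or "top"; returns a dict with "pixels" (384x512x3 uint8, red, green, blue), "z_map" (384x512 float32, mm along the optical axis (not along the pixel's ray), 0 where there is no reading), "mtx" (3x3 intrinsics, pixels), "k1" (the pictures are not rectified: a ray, as slopes to the right and down, at radius r is drawn at 1 + k1 r^2 times it, then the intrinsics apply), "xyz" and "orientation" of the camera in the world. Camera axes: x right, y up, looking along -z (the intrinsics and any distortion apply to the point x, -y, -z); pixel columns grow to the right and rows downward; lengths in mm; the calibration is good to about 2 mm. A picture is of the moment at which its call begins.
- manip.sign_off(): hands the job in, once; it reports no verdict.
Trained networks look in the newest picture that a camera, given by its name, has taken for a name from the list of things; names that differ only in an ending like _2 or _b are one class to them, and where a whole thing is asked for, a point or a joint stands for the part that bears it (a point fixed in the world has none). Each returns a list of dicts, best first, with "confidence" (0 to 1); they miss things now and then, are a little off and sometimes report something else, mostly with a low value. They report only what shows in the picture. A call takes as long as a camera call.
- manip.cut_out(target, camera): "region" (384x512 bool, what is visible of it) and "centre" ([column, row] in pixels, amid what is visible of it).
The state is a dict: "clock": time; "joints": joint angles; "qd": joint speeds; "effort": joint torques, N m; "eef_pos": TCP position; "eef_rot": TCP orientation; "wrist_force": force on the tool from outside, world axes, zero at the start; "moment": the same for the moment, N m; "finger_gap": finger opening in mm.
Only numpy, scipy, OpenCV 4.12 (cv2) and the standard library are available. Lean on these libraries where they do the work, as an engineer would, in place of code of your own. Each camera call takes 0.05 s, during which the arm holds its last target. There are 200 camera calls.

TASK

The gear hatch in the top of the blue honing machine has been left ajar. Swing it down without slamming it, press it against its springy rubber seal just hard enough for the latch to pass, and turn the black wing knob clockwise (seen from above) a quarter turn to its stop, so that the hidden cam tongue swings behind the frame edge and holds the hatch tight when you let go. Do not force the knob or crush the hatch down onto its buffers, and leave the other things on the bench where they are.

Things in the scene. Friction and masses are not known exactly. Their poses are not given: they have to be found in the camera images.
- housing: The machine: fixed blue drive housing, top face 150 mm high, spanning x -115 to 165, y -125 to 125 mm in this frame; origin on the bench under the centre of its 144 x 110 mm hatch opening; -x faces the robot, z up. A grey stone wheel (200 mm across, top 225 mm high) stands beside it at y = -180 mm, a tool-rest bar (171 mm high) at its -x -y corner.
- hinge_line (a point): Middle of the hatch's hinge axis, fixed at (80, 0, 158) mm in the housing's frame, far side of the hatch; the axis runs along the housing's y. Axes as the housing's. The hatch is a grey tray 168 mm (hinge to free edge) x 134 x 5 mm; shut, its top face is 3 mm above this point.
- hatch (a joint): Opening angle of the hatch, rad: 0 is level; grows as its free edge (robot side) rises. Starts 0.5 to 0.85. A stiff hinge holds it where it is left; moving the free edge takes 1 to 3 N. It may be pushed anywhere on its top face or on the knob. Resting on the seal unpressed it reads 0.045 to 0.06; hard down on its buffers -0.026 to 0.026, held by the latch -0.02 to 0.036, as the keeper lies.
- hatch_edge (a point): Middle of the upper rim of the hatch's free edge, 168 mm from the hinge; moves with the hatch. x points from the free edge to the hinge, z out of the hatch's top face.
- wing (a point): Centre of the black knob's wing, on the turning axis: an upright blade 52 mm long, 10 thick, 28 high (14 to 42 mm above the hatch's top; under it a stem and a collar 30 mm across, 12 high). Turns with the knob: y along the blade, a white dot on top at the -y end (above the tongue); z is the axis, out of the hatch. The axis is 130 mm from the hinge, 38 from the free edge.
- knob (a joint): Angle of the wing knob, rad, growing clockwise from above. 0: blade and tongue along the free edge, dot to the housing's -y, tongue free; 1.57: its stop, blade square to the edge, dot towards the robot. Starts 0 to 0.35 and stays as left. Takes 0.06 N m, up to 0.3 under load. From 0.5 on, if the hatch is not pressed down enough, the tongue strikes the frame edge's side and blocks.
- latch_spot (a point): Point fixed to the housing at (-50, 0, 161) mm in its frame: where the knob's axis crosses the hatch's top face when the hatch is level. The tongue under the hatch is 11 mm wide and 4 thick and reaches 34 mm from this axis; the opening's rim is 22 mm from it. Axes as the housing's.
- edge: Frame edge the tongue hooks behind: strip of the housing's top, 43 x 250 mm, between the opening and the robot side; origin in the middle of its top. Under it a keeper plate, with two rubber buffers that stand up about 6 mm under the hatch's free corners as hard stops. The keeper is set up or down by as much as 4 mm, differently on each machine: its height is not given and must be felt.
- seal: Black springy bulb seal, 12 x 114 mm, on the frame under the hatch's free edge, about 15 mm high; origin under its middle. It pushes back with some 1.9 N per mm of travel at the knob. Pressed at the knob, the tongue clears the keeper 0.8 mm before the hatch meets its buffers: after 3 to 10 mm of travel, at 6 to 20 N, as the keeper lies. A push of 22 N clears it on every machine.
- oil_bottle: Bystander: white oval oil bottle, 30 x 56 x 138 mm, standing beside the machine. Origin under its centre.
- slip_stone: Bystander: small beige stone 28 x 80 x 12 mm lying on the machine's top behind the hinge. Origin under its centre.
- black_stone: Bystander: black honing stone on a wooden base, 210 x 90 x 44 mm. Origin under its centre.
- pale_stone: Bystander: grey and cream whetstone 200 x 75 x 48 mm. Origin under its centre.
- razor_case: Bystander: open brown case with violet lining, 170 x 110 x 95 mm. Origin under its tray.
- brass_rod: Bystander: brass rod, 110 mm long, 12 mm thick, lying. Origin under its centre.
- driver: Bystander: screwdriver lying on the bench. Origin under it.
- brush: Bystander: cleaning brush lying on the bench. Origin under it.

How it is judged (in metres and radians):
On the way, in this order (a step that is already met when the one before it is completed fails the run):
1. the hatch is swung down onto its seal, the tongue still clear inside the opening (value of joint hatch below 0.09 rad and value of joint knob below 0.5 rad), for 0.1 s.
2. with the hatch pressed down the knob is turned to its stop, the tongue behind the frame edge (value of joint knob above 1.35 rad and value of joint hatch below 0.041 rad), for 0.2 s.
At the end, for the whole second after the job is handed in: The hatch is shut (within 0.041 rad of level) and held there by the tongue, the wing knob turned to its quarter-turn stop (beyond 1.35 rad of 1.57), both at rest and let go; no other thing has moved by more than 30 mm (all of step 2 and velocity of joint hatch between -0.05 and 0.05 rad/s and velocity of joint knob between -0.1 and 0.1 rad/s and distance of each of oil_bottle, slip_stone, black_stone, pale_stone, razor_case, brass_rod, driver, brush from where it was at the start of the episode below 0.03 m); the robot touches nothing.
It fails at once if the hatch is slammed or crushed onto its buffers, or the tongue forced against the frame edge, with more than 20 N (contact force between edge and anything else above 20 N).
It fails at once if another thing on the bench is knocked away (more than 30 mm) (distance of any of oil_bottle, slip_stone, black_stone, pale_stone, razor_case, brass_rod, driver, brush from where it was at the start of the episode above 0.03 m).
It also fails if it takes over 67 s, if anything falls off the work surface, if the arm or the gripper's body presses on something with over 40 N, if the wrist force passes 120 N, or if a joint passes its speed limit or range.

## Working session

There is one attempt and no reset: what is moved stays moved. The work goes in short steps, Python scripts to look and compute and a shell command to move; the robot and the scene stay as the last step left them, time stands still between calls to the robot, and variables do not carry over. Pictures are saved under pics/ and viewed, about 8 in all and at most 12, crops included, and the job is handed in when it is done.

```bash
ls; mkdir -p pics
cat > h.py <<'E'
import numpy as np, cv2
from cell import manip
from scipy.spatial.transform import Rotation as R
def cam(n,save=None):
    c=manip.camera(n)
    if save: cv2.imwrite('pics/'+save,cv2.cvtColor(c['pixels'],cv2.COLOR_RGB2BGR))
    return c
def rot(c):
    o=np.array(c['orientation'],float)
    return R.from_euler('xyz',o).as_matrix() if o.size==3 else o
def cloud(c):
    K=np.array(c['mtx']);h,w=c['z_map'].shape
    u,v=np.meshgrid(np.arange(w),np.arange(h))
    p=np.stack([u,v],-1).reshape(-1,1,2).astype(float)
    s=cv2.undistortPoints(p,K,np.array([c['k1'],0,0,0.])).reshape(h,w,2)
    z=c['z_map'];P=np.stack([s[...,0]*z,-s[...,1]*z,-z],-1)
    W=P@rot(c).T+np.array(c['xyz']); W[z==0]=np.nan
    return W
E
python3 - <<'E'
from h import *
print(manip.read_state())
for n in ('side','top'):
    c=cam(n,n+'0.png'); W=cloud(c); print(n,c['xyz'],c['orientation'],c['k1'])
    for t in ('housing','hatch','wing','oil_bottle','slip_stone','edge','seal'):
        for d in manip.cut_out(t,n)[:2]:
            m=d['region']; P=W[m]; print(t,round(d['confidence'],2),d['centre'],m.sum(),np.nanmedian(P,0).round(),np.nanpercentile(P,[3],axis=0).round(),np.nanpercentile(P,[97],axis=0).round())
a=np.hstack([cv2.imread('pics/side0.png'),cv2.imread('pics/top0.png')]);cv2.imwrite('pics/a.png',cv2.resize(a,(800,300),interpolation=cv2.INTER_AREA))
E
```

```text
pics
{'clock': 0.0, 'joints': array([-1.19261776e+00,  3.00496135e-01,  1.52160356e+00,  8.57102599e-06,
        1.32067821e+00, -6.65624042e-02]), 'qd': array([-0.00125711,  0.0003248 ,  0.00047507, -0.00026157, -0.00072638,
       -0.0008321 ]), 'effort': array([ 3.07267692e-03, -5.31791639e+01, -3.52731442e+01,  7.09113549e-02,
        2.43796018e-02, -8.73013005e-05]), 'eef_pos': array([ 236.54721283, -496.25203554,  215.8630773 ]), 'eef_rot': array([-1.64436287,  1.56961105,  1.94196863]), 'wrist_force': array([ 1.03599174, -1.04779652, -0.17678713]), 'moment': array([-0.03002683, -0.04905184, -0.01342539]), 'finger_gap': 94.44237472207364}
side [ 477.55964645 1011.34988699 1021.11145157] [ 0.84674548 -0.00328723 -3.1066345 ] -0.03690131626868412
housing 0.58 [219.6, 208.4] 6287 [619. 110. 150.] [[ 475. -108.   19.]] [[744. 207. 260.]]
hatch 0.96 [221.9, 187.3] 979 [604.  70. 220.] [[547.  -7. 164.]] [[672. 127. 272.]]
wing 0.49 [227.4, 172.3] 86 [591.  60. 267.] [[573.  36. 249.]] [[608.  82. 280.]]
oil_bottle 0.78 [235.5, 256.9] 284 [555. 264.  95.] [[540. 234.  14.]] [[570. 2
[... 640 characters left out ...]
98252
housing 0.75 [234.9, 157.3] 9382 [614.  22. 150.] [[ 482. -137.    3.]] [[754. 179. 265.]]
housing 0.53 [98.9, 172.1] 1292 [614. 507.  11.] [[561. 422.  -1.]] [[658. 589.  90.]]
hatch 0.83 [222.5, 160.7] 1808 [601.  56. 230.] [[548.  -8. 163.]] [[674. 120. 274.]]
wing 0.68 [225.4, 161.1] 199 [592.  51. 266.] [[573.  32. 253.]] [[606.  75. 278.]]
slip_stone 0.6 [194.1, 132.7] 249 [701. 146. 161.] [[688. 110. 155.]] [[716. 183. 164.]]
slip_stone 0.19 [228.0, 198.8] 788 [499.  46. 149.] [[468. -75. 145.]] [[537. 149. 154.]]
edge 0.84 [234.0, 199.2] 991 [501.  31. 149.] [[468. -78. 145.]] [[542. 147. 156.]]
seal 0.69 [228.0, 194.2] 167 [517.  33. 163.] [[505. -15. 147.]] [[532.  87. 167.]]
```

View pics/a.png

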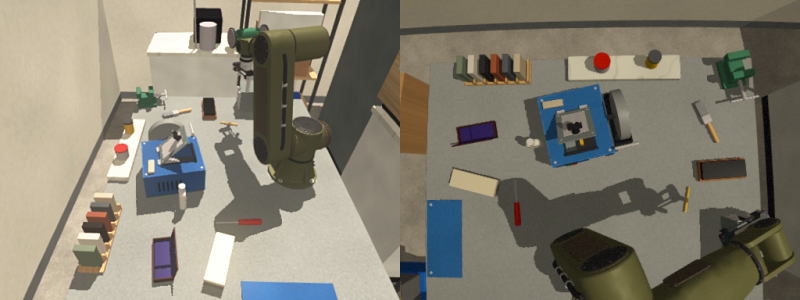

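The picture shows the blue machine with its hatch ajar at about (575,125) in the top view. The bottle stands to its left at (532,142) and the wheel to its right at (617,115). Next I'll fit the housing's pose.

```bash
cat > fit.py <<'E'
from h import *
from scipy.optimize import minimize
def best(t,n):
    d=manip.cut_out(t,n); return d[0]['region'] if d else None
if __name__=='__main__':
    pts=[];hp=[];wp=[]
    for n in ('top','side'):
        c=cam(n); W=cloud(c)
        m=best('housing',n)|best('edge',n)
        px=cv2.cvtColor(c['pixels'],cv2.COLOR_RGB2HSV)
        blue=(px[...,0]>98)&(px[...,0]<125)&(px[...,1]>120)
        P=W[cv2.dilate(m.astype(np.uint8),np.ones((5,5)))>0]
        b=blue&(abs(W[...,2]-150)<6)&(W[...,0]>400)&(W[...,0]<800)&(abs(W[...,1])<260)
        P=W[b]; r=cv2.minAreaRect(P[:,:2].astype(np.float32)); print(n,len(P),r,P[:,2].mean())
        h=best('hatch',n); w=best('wing',n)
        h2=cv2.erode((h&~cv2.dilate(w.astype(np.uint8),np.ones((7,7))).astype(bool)).astype(np.uint8),np.ones((3,3)))>0
        H=W[h2]; H=H[np.isfinite(H).all(1)]
        for _ in range(4):
            o=H.mean(0); nn=np.linalg.svd(H-o)[2][2]; nn*=np.sign(nn[2]); d=(H-o)@nn; H=H[abs(d)<max(4,1.5*d.std())]
        print('plane',len(H),o,nn,d.std(),'tilt',np.arccos(nn[2]),'yaw of +x', np.arctan2(nn[1],nn[0]))
        Q=W[w];print('wing top',np.nanpercentile(Q[:,2],95)); 
        cv2.imwrite(f'pics/c_{n}.png',cv2.resize(cv2.cvtColor(c['pixels'],cv2.COLOR_RGB2BGR)[95:225,160:310],(600,520),interpolation=cv2.INTER_CUBIC))
E
python3 fit.py
python3 -c "
import cv2,numpy as np
a=np.hstack([cv2.imread('pics/c_top.png'),cv2.imread('pics/c_side.png')]);cv2.imwrite('pics/b.png',cv2.resize(a,(800,346)))"
```

```text
top 4443 ((619.9855346679688, 59.365089416503906), (281.63726806640625, 249.5399627685547), 12.150893211364746) 148.90768507195241
plane 1116 [612.19146678  57.13342239 215.90812157] [0.63772312 0.1369103  0.75800052] 1.2682816344749064 tilt 0.7105541849515048 yaw of +x 0.2114761215912595
wing top 277.7212993781204
side 1455 ((619.013916015625, 63.30091857910156), (275.6730651855469, 253.61041259765625), 11.903594017028809) 150.5282299321127
plane 724 [609.92292631  68.92226926 217.09823662] [0.63997683 0.13697469 0.75608703] 1.4104009839262883 tilt 0.7134828688843191 yaw of +x 0.21084950465478527
wing top 138.58874167652613
```

View pics/b.png

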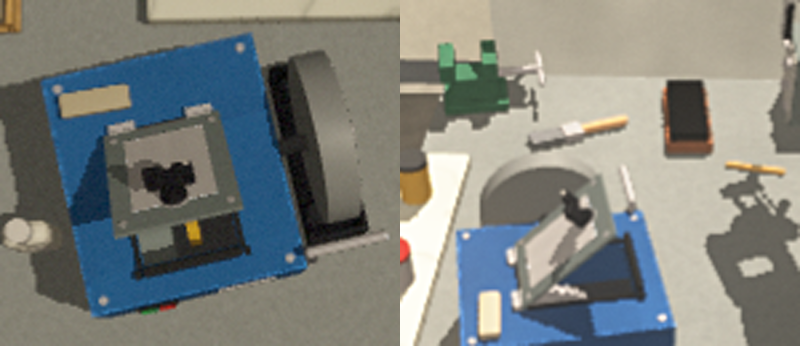

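The hatch is tilted about 0.71 rad and the machine is yawed about 0.211 rad. The blade runs roughly along the free edge. Next I'll work out the knob angle and the moves.

```bash
cat > geo.py <<'E'
from h import *
yaw=0.211; c_,s_=np.cos(yaw),np.sin(yaw)
O=np.array([619.7-25*c_,60.5-25*s_,0]); A=np.array([[c_,-s_,0],[s_,c_,0],[0,0,1.]])
def w(p): return O+A@np.array(p,float)
def loc(P): return (np.asarray(P)-O)@A
def tool(st): return R.from_euler('xyz',st['eef_rot']).as_matrix()
def plan(p,jawdir_local_deg=None):
    st=manip.read_state(); T=tool(st); d=w(p)-st['eef_pos']
    print('tcp local',loc(st['eef_pos']).round(1),'tool axes local:\n',(A.T@T).round(3)); print('shift in tool axes',(T.T@d).round(1))
    ty=A.T@T[:,1]; print('jaw angle local',np.arctan2(ty[1],ty[0]).round(3),'j6',st['joints'][5].round(3),'F',(A.T@st['wrist_force']).round(1),'M',st['moment'].round(2),'gap',st['finger_gap'].round(1),'t',st['clock'])
E
python3 - <<'E'
from geo import *
plan([-40,48,320])
print('hinge',w([80,0,158]),'latch',w([-50,0,161]))
th=.712; 
for n in ('top','side'):
    W=cloud(cam(n)); m=manip.cut_out('wing',n)[0]['region']; P=loc(W[m]); 
    q=P-[80,0,158]; r=-(q[:,0]*np.cos(th))+q[:,2]*np.sin(th); n_=q[:,0]*np.sin(th)+q[:,2]*np.cos(th)-3; y=q[:,1]
    k=n_>26; k&=np.isfinite(n_)&(n_<50); Q=np.c_[r,y][k]; o=Q.mean(0); v=np.linalg.svd(Q-o)[2][0]
    v*=-np.sign(v[1]); print(n,k.sum(),'centre r,y',o.round(1),'range',np.ptp(Q,0),'knob angle ~',np.arctan2(v[0],-v[1]), 'ntop',np.percentile(n_[k],95))
E
```

```text
tcp local [-466.2 -464.4  216.5] tool axes local:
 [[ 0.     0.232 -0.973]
 [-0.    -0.973 -0.232]
 [-1.     0.    -0.   ]]
shift in tool axes [-103.5 -399.7 -533.3]Traceback (most recent call last):
  File "<stdin>", line 2, in <module>
  File "geo.py", line 10, in plan
    ty=A.T@T[:,1]; print('jaw angle local',np.arctan2(ty[1],ty[0]).round(3),'j6',st['joints'][5].round(3),'F',(A.T@st['wrist_force']).round(1),'M',st['moment'].round(2),'gap',st['finger_gap'].round(1),'t',st['clock'])
                                                                                                                                                                               ^^^^^^^^^^^^^^^^^^^^^^
AttributeError: 'float' object has no attribute 'round'
```

```bash
sed -i "s/st\['finger_gap'\].round(1)/round(st['finger_gap'],1)/" geo.py
cat > knob.py <<'E'
from geo import *
def knob(th):
  for n in ('top','side'):
    W=cloud(cam(n)); D=manip.cut_out('wing',n)
    if not D: print(n,'none'); continue
    m=D[0]['region']; P=loc(W[m])
    q=P-[80,0,158]; r=-(q[:,0]*np.cos(th))+q[:,2]*np.sin(th); n_=q[:,0]*np.sin(th)+q[:,2]*np.cos(th)-3; y=q[:,1]
    k=(n_>26)&(n_<50); Q=np.c_[r,y][k]
    if k.sum()<8: print(n,k.sum()); continue
    o=Q.mean(0); v=np.linalg.svd(Q-o)[2][0]
    v*=-np.sign(v[1]); print(n,D[0]['confidence'],k.sum(),'centre r,y',o.round(1),'range',np.ptp(Q,axis=0),'knob angle ~',np.arctan2(v[0],-v[1]), 'ntop',np.percentile(n_[k],95))
E
python3 - <<'E'
from knob import *
plan([-40,48,320]); knob(.712)
E
```

```text
tcp local [-466.2 -464.4  216.5] tool axes local:
 [[ 0.     0.232 -0.973]
 [-0.    -0.973 -0.232]
 [-1.     0.    -0.   ]]
shift in tool axes [-103.5 -399.7 -533.3]
jaw angle local -1.337 j6 -0.067 F [-0.1  0.3  0.3] M [-0.02  0.01  0.01] gap 93.9 t 1.3
top 0.57 113 centre r,y [133.1  -1.8] range [14.37290994 51.06318402] knob angle ~ 0.06170449437347696 ntop 41.4171333223368
side 0.67 33 centre r,y [134.3   7.2] range [11.18211584 44.18191856] knob angle ~ 0.08252618555528135 ntop 41.095274354691234
```

```bash
python3 -m handwheel '[[[-30,-15,-20],0],[[-30,-29,-38],0],[[-30,-29,-38],0],[[-14,-29,-38],0],[[0,-29,-38],0],[[0,-29,-38],0],[[0,-29,-38],0],[[0,-29,-38],0],[[0,-29,-38],0],[[0,-29,-38],0]]' 255 40
python3 -c "
from geo import *
plan([-40,48,320])"
```

```text
clock: 2.75
eef_pos: [445.1, -90.1, 320.6]
eef_rot: [2.379, 1.57, -0.317]
wrist_force: [0.5, 0.5, 0.4]
finger_gap: 0.6
tcp local [-177.2 -110.7  320.6] tool axes local:
 [[ 0.     0.232 -0.973]
 [-0.    -0.973 -0.232]
 [-1.     0.    -0.   ]]
shift in tool axes [   0.7 -122.6 -170.2]
jaw angle local -1.337 j6 0.846 F [0.5 0.4 0.4] M [-0.04 -0.01 -0.02] gap 0.6 t 2.75
```

```bash
python3 -m handwheel '[[[0,-30,-42],0],[[0,-31,-43],0],[[0,-31,-43],0],[[0,-31,-42],0],[[0,0,0],-0.18],[[0,0,0],-0.18],[[0,0,0],-0.18],[[0,0,0],-0.18],[[0,0,0],-0.18],[[0,0,0],-0.18]]'
python3 -m handwheel '[[[0,0,0],-0.12],[[8,0,0],0],[[8,0,0],0],[[6,0,0],0],[[6,0,0],0],[[0,0,0],0],[[0,0,0],0],[[0,0,0],0],[[0,0,0],0],[[0,0,0],0]]'
python3 -c "
from geo import *
plan([-40,48,270])"
```

```text
clock: 4.0
eef_pos: [545.2, 92.6, 320.5]
eef_rot: [0.979, 1.571, -0.632]
wrist_force: [0.4, -0.3, 0.4]
finger_gap: 0.5
clock: 5.25
eef_pos: [545.2, 92.6, 292.5]
eef_rot: [1.409, 1.571, -0.088]
wrist_force: [-0.6, -0.3, 0.1]
finger_gap: 0.5
tcp local [-41.1  47.  292.5] tool axes local:
 [[ 0.     0.991 -0.137]
 [-0.    -0.137 -0.991]
 [-1.     0.     0.   ]]
shift in tool axes [22.5  1.  -1.1]
jaw angle local -0.137 j6 0.028 F [-0.6 -0.2  0.1] M [-0.01 -0.09  0.02] gap 0.5 t 5.25
```

```bash
python3 -m handwheel '[[[9,0,0],0],[[9,0,0],0],[[8,0,0],0],[[6,0,0],0],[[6,0,0],0],[[8,0,0],0],[[8,0,0],0],[[8,0,0],0],[[8,0,0],0],[[6,0,0],0]]'
python3 -c "
from geo import *
plan([-40,48,178])"
```

```text
clock: 6.5
eef_pos: [545.1, 92.6, 215.9]
eef_rot: [-1.667, 1.57, 3.119]
wrist_force: [-0.5, -0.5, 0.1]
finger_gap: 0.4
tcp local [-41.2  47.  215.9] tool axes local:
 [[-0.     0.991 -0.137]
 [ 0.    -0.137 -0.991]
 [-1.    -0.    -0.   ]]
shift in tool axes [37.9  1.1 -1.1]
jaw angle local -0.137 j6 0.028 F [-0.6 -0.4  0.1] M [-0.08 -0.05 -0.  ] gap 0.4 t 6.5
```

```bash
cat > tilt.py <<'E'
from fit import *
def tilt():
  for n in ('top','side'):
    c=cam(n); W=cloud(c); h=best('hatch',n); w=best('wing',n)
    if h is None: print('no hatch',n); continue
    h=h.astype(np.uint8)
    if w is not None: h=h*(1-cv2.dilate(w.astype(np.uint8),np.ones((7,7))))
    H=W[cv2.erode(h,np.ones((3,3)))>0]; H=H[np.isfinite(H).all(1)]
    if len(H)<20: print(n,len(H)); continue
    for _ in range(5):
        o=np.median(H,0); o=H.mean(0); nn=np.linalg.svd(H-o)[2][2]; nn*=np.sign(nn[2]); d=(H-o)@nn; H=H[abs(d)<max(3,1.5*d.std())]
    print(n,len(H),'tilt',np.arccos(nn[2]),'yaw',np.arctan2(nn[1],nn[0]),'std',d.std(),o.round())
    cv2.imwrite(f'pics/c_{n}.png',cv2.resize(cv2.cvtColor(c['pixels'],cv2.COLOR_RGB2BGR)[95:225,160:310],(600,520),interpolation=cv2.INTER_CUBIC))
  a=np.hstack([cv2.imread('pics/c_top.png'),cv2.imread('pics/c_side.png')]);cv2.imwrite('pics/t.png',cv2.resize(a,(800,346)))
E
python3 -c "
from tilt import *
tilt()"
```

```text
top 886 tilt 0.3363863801486177 yaw 0.16138354911316474 std 1.3618537323804352 [602.  20. 189.]
side 658 tilt 0.32853927276180056 yaw 0.20952228116886967 std 1.3834971239323681 [608.  69. 184.]
```

View pics/t.png

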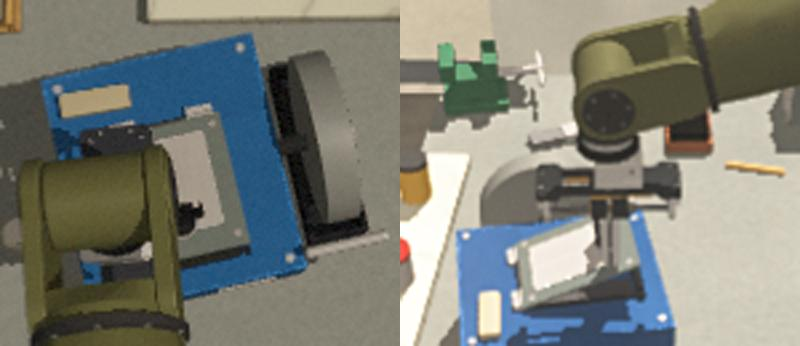

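The hatch is following the tool, now at about 0.33 rad. It's clear of the knob, with the fingers at (605,240) in the side crop. I'll carry on down gently.

```bash
python3 -m handwheel '[[[4,0,0],0],[[4,0,0],0],[[4,0,0],0],[[4,0,0],0],[[3,0,0],0],[[2,0,0],0],[[2,0,0],0],[[1,0,0],0],[[0,0,0],0],[[0,0,0],0]]'
python3 -m handwheel '[[[2,0,0],0],[[2,0,0],0],[[1,0,0],0],[[1,0,0],0],[[1,0,0],0],[[1,0,0],0],[[1,0,0],0],[[0,0,0],0],[[0,0,0],0],[[0,0,0],0]]'
python3 -c "
from tilt import *
tilt()"
```

```text
clock: 8.05
eef_pos: [545.2, 92.6, 192.5]
eef_rot: [2.101, 1.571, 0.604]
wrist_force: [-0.0, -0.4, -0.1]
finger_gap: 0.1
clock: 9.3
eef_pos: [545.2, 92.6, 183.5]
eef_rot: [-2.321, 1.571, 2.465]
wrist_force: [0.5, 0.5, 0.5]
finger_gap: 0.2
top 910 tilt 0.0896052689004626 yaw 0.05628155078829892 std 1.4644681080443804 [601.  22. 168.]
side 581 tilt 0.08963341936951046 yaw 0.24621546298054858 std 1.3899301646910296 [606.  67. 168.]
```

```bash
python3 -m handwheel '[[[0.5,0,0],0],[[0.5,0,0],0],[[0.5,0,0],0],[[0.5,0,0],0],[[0.5,0,0],0],[[0.5,0,0],0],[[0.5,0,0],0],[[0.5,0,0],0],[[0.5,0,0],0],[[0,0,0],0]]'
python3 -c "
from geo import *
plan([-40,48,178])"
```

```text
clock: 10.85
eef_pos: [545.2, 92.6, 179.0]
eef_rot: [1.573, 1.571, 0.076]
wrist_force: [0.5, -0.9, 1.8]
finger_gap: 0.3
tcp local [-41.1  47.  179. ] tool axes local:
 [[ 0.     0.991 -0.137]
 [-0.    -0.137 -0.991]
 [-1.     0.    -0.   ]]
shift in tool axes [ 1.   1.  -1.2]
jaw angle local -0.137 j6 0.028 F [ 0.3 -0.9  1.8] M [-0.02  0.03 -0.  ] gap 0.3 t 10.85
```

```bash
python3 -m handwheel '[[[0.5,0,0],0],[[0.5,0,0],0],[[0,0,0],0],[[0,0,0],0],[[-10,0,0],0],[[-20,0,0],0],[[-25,0,0],0],[[-25,0,0],0],[[-20,0,0],0],[[0,0,0],0]]'
python3 -m handwheel '[[[0,-9,16],0.02],[[0,-8,16],0],[[0,0,16],0],[[0,0,0],0],[[0,0,0],0],[[0,0,0],0],[[0,0,0],0],[[0,0,0],0],[[0,0,0],0],[[0,0,0],0]]' 90
python3 -c "
from tilt import *
from knob import *
tilt()
knob(.055)
plan([-52,0,279])"
```

```text
clock: 12.1
eef_pos: [545.7, 92.7, 279.5]
eef_rot: [1.613, 1.568, 0.116]
wrist_force: [0.2, 0.3, -0.0]
finger_gap: 0.5
clock: 13.35
eef_pos: [531.2, 43.6, 278.0]
eef_rot: [1.656, 1.571, 0.139]
wrist_force: [0.6, 0.3, 0.2]
finger_gap: 60.8
top 91 tilt 0.04946279175674029 yaw 0.10058296893327821 std 1.4432882177676598 [645.  47. 162.]
side 661 tilt 0.047312304321595715 yaw 0.25130763444002646 std 1.4329199273279478 [607.  68. 165.]
top none
side 0
tcp local [-65.1   2.  277.9] tool axes local:
 [[-0.     0.988 -0.156]
 [ 0.    -0.156 -0.988]
 [-1.    -0.     0.   ]]
shift in tool axes [-1.1 13.3 -0.1]
jaw angle local -0.157 j6 -0.041 F [ 0.3 -0.1 -0. ] M [-0.02 -0.1  -0.  ] gap 60.4 t 13.85
```

View pics/t.png

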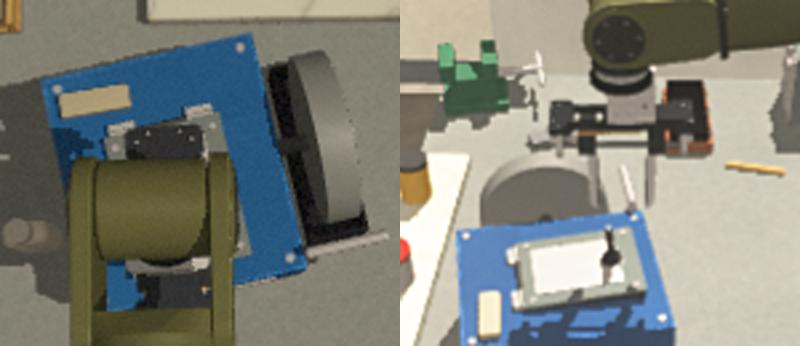

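The hatch is seated at about 0.05 rad and the knob is clear at (612,245) in the side crop. The wing network missed it this time, so I'll measure the blade by height from the depth map.

```bash
cat > blade.py <<'E'
from geo import *
def blade():
    c=cam('side'); W=loc(cloud(c)); px=c['pixels'].astype(int)
    m=(abs(W[...,0]+50)<40)&(abs(W[...,1])<42)&(W[...,2]>182)&(W[...,2]<212)&(px.max(-1)<110)
    P=W[m]; print(len(P),'med',np.median(P,0).round(1),'min',P.min(0).round(1),'max',P.max(0).round(1))
    T=P[P[:,2]>np.percentile(P[:,2],50)]
    for Q in (P,T):
        v=np.linalg.svd(Q[:,:2]-Q[:,:2].mean(0))[2][0]; v*=np.sign(v[1]); print('centre',Q.mean(0).round(1),'knob angle',np.arctan2(v[0],v[1]).round(3))
    cv2.imwrite('pics/s.png',cv2.resize(cv2.cvtColor(c['pixels'],cv2.COLOR_RGB2BGR)[120:220,180:310],(780,600),interpolation=cv2.INTER_CUBIC))
E
python3 -c "
from blade import *
blade()"
```

```text
28 med [-46.8  20.7 204.8] min [-51.5 -19.  186.2] max [-42.9  28.3 209.6]
centre [-47.1  12.9 202.4] knob angle 0.034
centre [-47.    8.8 208.3] knob angle 0.068
```

```bash
python3 -m handwheel '[[[0,17,-1.7],0],[[0,0,0],-0.09],[[12,0,0],0],[[12,0,0],0],[[12,0,0],0],[[12,0,0],0],[[10,0,0],0],[[8,0,0],0],[[4,0,0],0],[[0,0,0],0]]'
python3 -c "
from blade import *
plan([-48,1,196])
blade()"
```

```text
clock: 15.15
eef_pos: [548.0, 46.2, 207.9]
eef_rot: [-1.814, 1.571, 3.043]
wrist_force: [-0.3, 0.2, 0.1]
finger_gap: 60.8
tcp local [-48.1   1.  207.9] tool axes local:
 [[-0.     0.998 -0.067]
 [ 0.    -0.067 -0.998]
 [-1.    -0.    -0.   ]]
shift in tool axes [11.9  0.1  0. ]
jaw angle local -0.067 j6 -0.126 F [-0.3  0.3  0.1] M [-0.02 -0.07  0.01] gap 60.8 t 15.15
29 med [-46.7  21.4 205.5] min [-79.5 -12.1 186.3] max [-42.7  29.  211.4]
centre [-48.1  13.1 203.1] knob angle 0.108
centre [-48.7   6.5 208.6] knob angle 0.151
```

View pics/s.png

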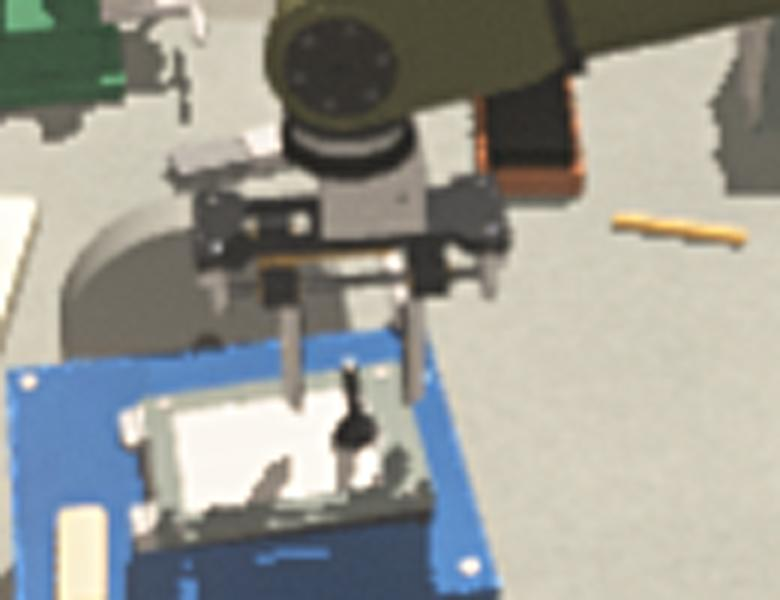

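The blade at (350,395) sits midway between the fingers at (293,385) and (412,385). I'll lower and grip lightly.

```bash
python3 -m handwheel '[[[4,0,-1],0],[[4,0,0],0],[[3,0,0],0],[[1,0,0],0],[[0,0,0],0],[[0,0,0],0],[[0,0,0],0],[[0,0,0],0],[[0,0,0],0],[[0,0,0],0]]' 205 15
python3 -m handwheel '[[[0,0,0],0],[[0,0,0],0],[[0,0,0],0],[[0,0,0],0],[[0,0,0],0],[[0,0,0],0],[[0,0,0],0],[[0,0,0],0],[[0,0,0],0],[[0,0,0],0]]' 255 20
python3 -c "
from geo import *
plan([-48,1,190])"
```

```text
clock: 16.45
eef_pos: [547.9, 47.2, 196.0]
eef_rot: [-1.768, 1.571, 3.088]
wrist_force: [0.6, -0.7, 0.3]
finger_gap: 18.7
clock: 17.7
eef_pos: [547.7, 47.2, 195.8]
eef_rot: [-1.655, 1.57, -3.081]
wrist_force: [-5.2, -1.3, 0.4]
finger_gap: 10.9
tcp local [-48.2   2.1 195.8] tool axes local:
 [[-0.001  0.998 -0.067]
 [ 0.    -0.067 -0.998]
 [-1.    -0.001 -0.   ]]
shift in tool axes [5.8 0.3 1. ]
jaw angle local -0.067 j6 -0.125 F [-5.4 -0.2  0.4] M [-0.25  1.25  0.04] gap 10.9 t 17.7
```

```bash
python3 -m handwheel '[[[0,-0.5,0],0],[[0,-0.5,0],0],[[0,0,0],0],[[0.5,0,0],0],[[0.5,0,0],0],[[0.5,0,0],0],[[0.5,0,0],0],[[0,0,0],0],[[0,0,0],0],[[0,0,0],0]]' 255 35
python3 -c "
from geo import *
plan([-48,1,190])"
```

```text
clock: 18.95
eef_pos: [547.0, 47.0, 194.1]
eef_rot: [1.388, 1.57, -0.039]
wrist_force: [2.5, 0.2, 2.6]
finger_gap: 10.0
tcp local [-48.9   2.1 194.1] tool axes local:
 [[ 0.     0.998 -0.067]
 [-0.    -0.067 -0.998]
 [-1.     0.     0.   ]]
shift in tool axes [4.1 1.  1. ]
jaw angle local -0.067 j6 -0.125 F [ 2.5 -0.3  2.6] M [-0.1  -0.32  0.02] gap 10.0 t 18.95
```

```bash
for i in 1; do python3 -m handwheel '[[[0.5,0,0],0],[[0.5,0,0],0],[[0.5,-0.2,0],0],[[0.5,0,0],0],[[0,0,0],0],[[0,0,0],0],[[0,0,0],0],[[0,0,0],0],[[0,0,0],0],[[0,0,0],0]]'; done
python3 -m handwheel '[[[0.5,0,0],0],[[0.5,0,0],0],[[0.5,0,0],0],[[0,0,0],0],[[0,0,0],0],[[0,0,0],0],[[0,0,0],0],[[0,0,0],0],[[0,0,0],0],[[0,0,0],0]]'
```

```text
clock: 20.2
eef_pos: [546.7, 47.0, 192.3]
eef_rot: [0.871, 1.571, -0.556]
wrist_force: [-0.9, -0.4, 6.8]
finger_gap: 9.5
clock: 21.45
eef_pos: [546.7, 47.0, 192.0]
eef_rot: [1.321, 1.57, -0.105]
wrist_force: [-6.2, 0.1, 19.6]
finger_gap: 9.5
```

Stiffness jumped between about 7 N and 20 N, so the hatch is on its buffers. I'll back off slightly and start turning.

```bash
python3 -m handwheel '[[[-0.8,-0.3,0],0],[[0,0,0],0],[[0,0,0],0],[[0,0,0],0.05],[[0,0,0],0.05],[[0,0,0],0.06],[[0,0,0],0.06],[[0,0,0],0.06],[[0,0,0],0],[[0,0,0],0]]'
python3 -c "
from geo import *
plan([-48,1,190])"
```

```text
clock: 22.7
eef_pos: [547.2, 47.0, 192.2]
eef_rot: [1.734, 1.568, 0.027]
wrist_force: [4.4, 0.1, 8.1]
finger_gap: 9.6
tcp local [-48.7   2.  192.2] tool axes local:
 [[ 0.003  0.94  -0.34 ]
 [-0.001 -0.34  -0.94 ]
 [-1.     0.003 -0.   ]]
shift in tool axes [2.2 1.  0.7]
jaw angle local -0.347 j6 0.155 F [ 4.4 -0.8  8.1] M [-0.06 -0.65 -0.07] gap 9.6 t 22.7
```

```bash
python3 -m handwheel '[[[0.3,0,0],0],[[0,0,0],0.06],[[0,0,0],0.08],[[0,0,0],0.08],[[0,0,0],0.08],[[0,0,0],0.08],[[0,0,0],0.08],[[0,0,0],0.08],[[0,0,0],0],[[0,0,0],0]]'
python3 -c "
from geo import *
plan([-48,1,190])"
```

```text
clock: 23.95
eef_pos: [548.3, 46.4, 192.2]
eef_rot: [2.116, 1.565, -0.131]
wrist_force: [12.3, -3.3, 5.3]
finger_gap: 9.7
tcp local [-47.8   1.2 192.2] tool axes local:
 [[ 0.006  0.631 -0.775]
 [-0.002 -0.775 -0.631]
 [-1.     0.005 -0.003]]
shift in tool axes [ 2.2 -0.   0.3]
jaw angle local -0.887 j6 0.695 F [11.3 -5.8  5.3] M [-0.73 -2.12  0.02] gap 9.7 t 23.95
```

```bash
python3 -m handwheel '[[[0,0.5,-0.3],0],[[0.3,0.4,-0.2],0],[[0,0,0],0],[[0,0,0],0],[[0,0,0],0],[[0,0,0],0],[[0,0,0],0.03],[[0,0,0],0],[[0,0,0],0],[[0,0,0],0]]'
python3 -c "
from geo import *
plan([-48,1,190])"
```

```text
clock: 25.2
eef_pos: [548.5, 46.4, 192.1]
eef_rot: [2.135, 1.567, -0.142]
wrist_force: [5.1, -1.7, 12.6]
finger_gap: 9.7
tcp local [-47.5   1.1 192.1] tool axes local:
 [[ 0.004  0.608 -0.794]
 [-0.001 -0.794 -0.608]
 [-1.     0.003 -0.002]]
shift in tool axes [ 2.1 -0.2  0.5]
jaw angle local -0.917 j6 0.725 F [ 4.6 -2.7 12.6] M [-0.59 -0.62 -0.01] gap 9.7 t 25.2
```

Force is balanced at 12.6 N down with almost no twisting moment, so the tongue is passing freely. I'll continue the turn.

```bash
python3 -m handwheel '[[[0,0.2,-0.2],0.06],[[0,0,0],0.06],[[0,0,0],0.06],[[0,0,0],0.06],[[0,0,0],0.06],[[0,0,0],0.06],[[0,0,0],0.06],[[0,0,0],0],[[0,0,0],0],[[0,0,0],0]]'
python3 -c "
from geo import *
plan([-48,1,190])"
```

```text
clock: 26.45
eef_pos: [549.2, 45.6, 192.1]
eef_rot: [2.306, 1.565, -0.391]
wrist_force: [9.2, -8.7, 9.5]
finger_gap: 9.7
tcp local [-47.1   0.2 192.1] tool axes local:
 [[ 0.004  0.231 -0.973]
 [-0.003 -0.973 -0.231]
 [-1.     0.004 -0.004]]
shift in tool axes [ 2.1 -1.   0.7]
jaw angle local -1.338 j6 1.145 F [  7.2 -10.4   9.5] M [-1.69 -1.17 -0.08] gap 9.7 t 26.45
```

```bash
python3 -m handwheel '[[[0,0.5,-0.3],0],[[0,0.4,-0.2],0.04],[[0,0,0],0.04],[[0,0,0],0.04],[[0,0,0],0.04],[[0,0,0],0.03],[[0,0,0],0.02],[[0,0,0],0],[[0,0,0],0],[[0,0,0],0]]'
python3 -c "
from geo import *
plan([-48,1,190])"
```

```text
clock: 27.7
eef_pos: [549.5, 45.0, 192.0]
eef_rot: [2.374, 1.567, -0.533]
wrist_force: [4.0, -7.0, 12.2]
finger_gap: 9.8
tcp local [-46.9  -0.4 192. ] tool axes local:
 [[ 0.003  0.023 -1.   ]
 [-0.003 -1.    -0.023]
 [-1.     0.003 -0.003]]
shift in tool axes [ 2.  -1.4  1.1]
jaw angle local -1.548 j6 1.354 F [ 2.5 -7.6 12.2] M [-1.61 -0.35  0.02] gap 9.8 t 27.7
```

```bash
python3 -m handwheel '[[[0,0.5,0],0.02],[[-0.3,0.2,0],0],[[-0.3,0,0],0],[[-0.3,0,0],0],[[0,0,0],0],[[0,0,0],0],[[0,0,0],0],[[0,0,0],0],[[0,0,0],0],[[0,0,0],0]]'
python3 -c "
from geo import *
plan([-48,1,190])"
```

```text
clock: 28.95
eef_pos: [549.5, 44.9, 192.2]
eef_rot: [2.502, 1.568, -0.425]
wrist_force: [5.7, -4.3, 5.4]
finger_gap: 10.0
tcp local [-46.9  -0.5 192.2] tool axes local:
 [[ 0.002  0.004 -1.   ]
 [-0.002 -1.    -0.004]
 [-1.     0.002 -0.002]]
shift in tool axes [ 2.2 -1.6  1.1]
jaw angle local -1.567 j6 1.372 F [ 4.7 -5.4  5.4] M [-0.92 -0.81  0.01] gap 10.0 t 28.95
```

```bash
python3 -m handwheel '[[[0,0,0],0],[[0,0,0],0],[[0,0,0],0],[[0,0,0],0],[[0,0,0],0],[[0,0,0],0],[[-4,0,0],0],[[-10,0,0],0],[[-20,0,0],0],[[-30,0,0],0]]' 150
python3 -m handwheel '[[[-30,0,0],0],[[0,0,40],0],[[0,0,50],0],[[0,0,50],0],[[0,0,0],0],[[0,0,0],0],[[0,0,0],0],[[0,0,0],0],[[0,0,0],0],[[0,0,0],0]]'
python3 -c "
from tilt import *
from blade import *
tilt(); blade(); plan([-48,1,290])"
```

```text
clock: 30.2
eef_pos: [548.5, 45.6, 256.4]
eef_rot: [-0.198, 1.57, -3.125]
wrist_force: [0.3, -0.8, 0.1]
finger_gap: 38.7
clock: 31.45
eef_pos: [412.0, 15.8, 285.4]
eef_rot: [-0.298, 1.57, 3.058]
wrist_force: [0.5, 0.7, 0.7]
finger_gap: 38.4
top 1688 tilt 0.028952014655411595 yaw 0.2132266298374485 std 1.4678046759337757 [599.  55. 163.]
side 629 tilt 0.029726017426183447 yaw 0.24607332190093542 std 1.4885404862020755 [608.  74. 164.]
76 med [-49.3   5.5 198.4] min [-72.2  -4.8 182.1] max [-24.6  10.3 208.2]
centre [-48.5   4.8 196.7] knob angle -1.541
centre [-47.8   3.7 202.9] knob angle -1.528
tcp local [-187.6   -0.3  285.6] tool axes local:
 [[ 0.     0.004 -1.   ]
 [-0.    -1.    -0.004]
 [-1.     0.    -0.   ]]
shift in tool axes [  -4.4   -0.8 -139.6]
jaw angle local -1.567 j6 1.305 F [ 1.1  0.1 -0.6] M [0.05 0.03 0.03] gap 39.1 t 31.8
```

View pics/s.png

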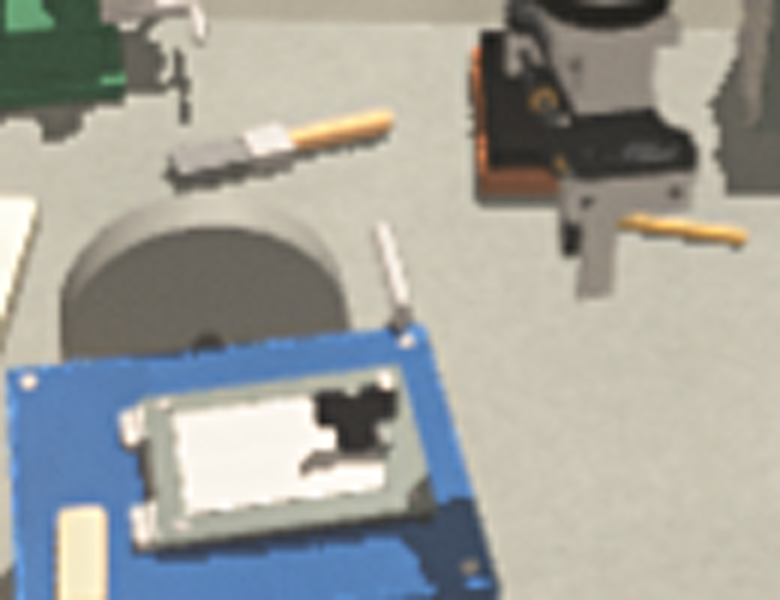

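The blade at (355,410) is now square to the edge. The hatch stays at 0.029 rad with nothing touching it, against about 0.048 rad unlatched, so the tongue is holding it.

```bash
python3 -c "
from cell import manip
print(manip.sign_off())"
```

```text
the job is handed in; nothing more can be done
None
```

The hatch is shut and latched, and the job was handed in at about 32 s of the 67 s allowed; no verdict is reported at hand-in.

- **Closing:** I pushed the hatch down with closed fingers from about 0.71 rad to about 0.048 rad, resting on its seal. The knob was still near 0.07 rad at that point.
- **Pressing:** I gripped the wing and pressed until I felt the buffers. The downward push peaked at 19.6 N at the wrist, so I put the load on the buffers at about 12 N. I then eased off before turning.
- **Turning:** I turned the knob clockwise to its stop under 5 to 13 N of downward push. The twisting moment stayed below 0.1 N m, so the tongue was not forced. I then released and moved clear.

**Last checks:**
- **Hatch:** both cameras read about 0.029 rad with the robot clear, which is under the 0.041 limit.
- **Knob:** the blade is square to the edge, at about 1.57 rad by the gripper angle and about 1.6 rad by the camera.
- **Other things on the bench:** those visible in the last picture look undisturbed, but I did not measure where they ended up.

**Checks that failed or disagreed:**
- The wing detector found nothing usable once the hatch was down, so I located the blade from the depth map instead.
- The two cameras disagreed by a few mm sideways.
- While turning there were side forces of up to about 13 N, because the grip was slightly off-centre. I corrected these as I went.

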